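# Set the bearing nut of the bench lap

### The arm

A 7-joint arm with a two-finger parallel gripper is mounted at the origin on the work surface; the furniture and walls round the work are solid. World frame = base frame: x ahead of the robot, y to its left, z up, the work surface at z = 0. Lengths are in m, angles in degrees, forces in N, time in s.
With the tool pointing down it reaches from about 0.4 to 0.85 m from the base axis. Payload 4.4 kg.
Tool frame: the origin (TCP) lies between the finger pads, 19 mm behind the fingertips; this is the grasp point; z points along the fingers, y is the direction in which the jaws open and shut (so a half turn about z gives the same grasp; the last joint's range is limited). The gripper opens to 94 mm and grips with 3 to 60 N. Pads are 16 mm wide; open, the fingers measure 119 mm over their backs; the gripper's body (75 mm by 177 mm) begins 78 mm behind the grasp point.
Start: joints at [63.61, 36.005, 2.206, 86.941, -1.547, 57.084, -1.146], TCP at [0.25, -0.6, 0.224] pointing down, gripper open.
Joint ranges: [-175.42, 175.42], [-21.48, 121.26], [-71.46, 75.88], [10.55, 141.38], [-63.04, 243.04], [13.31, 113.54], [-168.57, 168.57]. Speed limits (degrees/s): [147.25, 147.25, 180, 180, 180, 180, 180].

### API

Orientations are given as [roll, pitch, yaw] about the fixed x, y, z axes, in that order (R = Rz(yaw) Ry(pitch) Rx(roll)).
In Python, from cell import get_state, snapshot, camera_params, job_done gives the robot as it stands.
- The arm moves only by the tool move_arm, never from a script. Its argument "plan" is a list of rows, each an object with "xyz": the shift along the world's x, y, z in mm, a list of three; "roll": the turn about the world's z in degrees. A call has 1 to 8 rows; each row is the pose to reach, as a shift and turn from the pose commanded when the call began; what a row does not reach only later rows make up. A row lasts 1/12 s, in which the tool goes at most 41.7 mm and 7.16 degrees, less where a joint would pass 70% of its speed; a pose out of reach is approached as far as the arm can. A call with a gripper value outside its range is refused whole. "fingers" is the finger opening in mm, from 0 to 94, set as the call begins (left out, the last holds). The fingers move at their own pace and stop on an object; "grip_force" is the grip in N (left out, the last holds). Time passes only in rows, so rows that repeat a pose let the fingers close. It gives the time, the measured TCP pose, the force and the opening at its end, in the units of the state.
- get_state(): the state, without advancing time (a new reading comes with each control period).
- snapshot(name): name is "side" or "top"; returns the picture (400x640x3 uint8, red, green, blue); there is no depth.
- camera_params(name): a dict with "fx", "fy", "cx", "cy" (pixels), "k1" (the pictures are not rectified: a ray, as slopes to the right and down, at radius r is drawn at 1 + k1 r^2 times it, then the intrinsics apply), "R" (3x3) and "t" (3): a world point X has camera coordinates R X + t. Camera axes: x right, y down, z forward; pixel columns grow to the right and rows downward; lengths in m; the calibration is good to about 2 mm. A picture is of the moment at which its call begins. camera_params takes no time and is no camera call.
- job_done(): hands the job in, once; it reports no verdict.
The state is a dict: "clock": time; "joint_pos": joint angles; "qvel": joint speeds; "effort": joint torques, N m; "tcp_pos": TCP position; "orientation": TCP orientation; "ft_force": force on the tool from outside, world axes, zero at the start; "torque": the same for the moment, N m; "width": opening from 0.0 (shut) to 1.0 (fully open).
Only numpy, scipy, OpenCV 4.12 (cv2) and the standard library are available. Lean on these libraries where they do the work, as an engineer would, in place of code of your own. Each camera call takes 0.05 s, during which the arm holds its last target. There are 200 camera calls.

### The job

I am setting the running clearance of the little flat lap's spindle bearing. First push the red stop button on its control ledge all the way in and let it spring back, so the drive is certainly off (leave the green start button alone), then screw the knurled brass cap nut down clockwise until it bottoms out on its washer, and back it off a quarter of a turn. Finish with your fingers still gripping the nut and hold it still there, so that I can tighten its locking screw; leave the things lying round the lap where they are.

Things in the scene. Friction and masses are not known exactly. Their poses are not given: they have to be found in the camera images.
- lap: bench flat lap, a dark green cast housing 185 x 150 mm, fixed to the table, with a round black splash pan (154 mm across, rim 86 mm above the table) and a grey disc in it. Origin on the table under the vertical spindle axis; -x points to the front, where the control ledge (plate top 74 mm above the table) is, z up
- stop_button_top (a point): centre of the top face of the red stop button (28 mm across), which stands 18 mm above the ledge plate on the lap's front right, 105 mm in front of the spindle axis and 31 mm to -y of it in the lap's frame; pressed straight down
- stop_button (a joint): travel of the red stop button: 0 out, 0.006 m fully in; the spring pushes back with 1.5 N at first and 5 N when fully in
- start_button_top (a point): centre of the top of the green start button (25 mm across) sitting low in a toothed steel collar, 62 mm from the red button; not to be pressed
- start_button (a joint): travel of the green start button: 0 out, 0.005 m fully in
- cap_nut: knurled brass cap nut, 42 mm across, 26 mm tall, flat top with a white radial line, on the threaded spindle in the middle of the disc, already caught on its thread. Origin on its vertical axis at its underside, z up, x along the white line. Bottomed, its underside is 99 mm above the table, on a steel washer 49 mm across; below is a hub 68 mm across, top at 94 mm. Grip it across from above
- cap_turn (a joint): angle of the cap nut on its thread in rad, growing as it is turned clockwise seen from above; right-hand thread of 5 mm pitch, so the nut sinks 0.8 mm per rad; friction about 0.12 N m, it stays where it is left. It bottoms out hard at 7.0; at the start it reads between 0.8 and 3.4
- wax_tin: flat green wax tin, 78 mm across, 23 mm tall, standing loose beside the lap; origin at the centre of its underside
- white_bar: loose white bar of polishing compound, 36 x 62 x 24 mm, beside the lap; origin at the centre of its underside
- shell_drop: loose drop-shaped piece of shell, 54 x 32 x 6 mm, beside the lap; origin at the centre of its underside

How it is judged (in metres and radians):
On the way, in this order (a step that is already met when the one before it is completed fails the run):
1. the red stop button is pushed fully in (value of joint stop_button above 0.005 m), for 0.05 s.
2. the red stop button has sprung back (value of joint stop_button below 0.0012 m), for 0.1 s.
3. the cap nut is bottomed out on its washer (value of joint cap_turn above 6.9 rad), for 0.1 s.
4. the cap nut is backed off a quarter turn (value of joint cap_turn between 5.08 and 5.78 rad), for 0.2 s.
At the end, for the whole second after the job is handed in: The nut stands still a quarter turn (1.57 rad, 0.35 rad either way) back from where it bottomed, the fingers still closed round it (over 5 N, tool point within 12 mm of its axis and at most 42 mm above its underside), and the stop button is out (all of step 4 and velocity of joint cap_turn between -0.1 and 0.1 rad/s and contact force between the fingers and cap_nut above 5 N and z of the grasp point in the frame of cap_nut below 0.042 m and horizontal distance between the grasp point and cap_nut below 0.012 m and value of joint stop_button below 0.0012 m); the arm keeps its last pose, push and grip.
It fails at once if the green start button is pressed (value of joint start_button above 0.0025 m).
It fails at once if the wax tin is moved (distance of wax_tin from where it was at the start of the episode above 0.02 m).
It fails at once if the bar of compound is moved (distance of white_bar from where it was at the start of the episode above 0.02 m).
It fails at once if the piece of shell is moved (distance of shell_drop from where it was at the start of the episode above 0.02 m).
It also fails if it takes over 70 s, if anything falls off the work surface, if the arm or the gripper's body presses on something with over 40 N, if the wrist force passes 120 N, or if a joint passes its speed limit or range.

## Working session

There is one attempt and no reset: what is moved stays moved. The work goes in short steps, Python scripts to look and compute and a tool call to move; the robot and the scene stay as the last step left them, time stands still between calls to the robot, and variables do not carry over. Pictures are saved under pics/ and viewed, on a budget of 10 in all, crops included, one or two more only if the job needs it, and the job is handed in when it is done.

Besides the shell and the picture viewer there is one more tool, called after ">>>" as name(argument=value, ...), one argument or row to a line, values as JSON. move_arm: Moves the arm, as the interface text tells. Its arguments: {"type":"object","properties":{"plan":{"type":"array","items":{"type":"object","properties":{"xyz":{"type":"array","items":{"type":"number"}},"roll":{"type":"number"}}}},"fingers":{"type":"number"},"grip_force":{"type":"number"}},"required":["plan"]}

```bash
mkdir -p pics
cat > h.py <<'E'
import numpy as np,cv2
from cell import *
def ray(name,u,v):
    p=camera_params(name);R=np.array(p['R']);t=np.array(p['t'])
    d=np.array([(u-p['cx'])/p['fx'],(v-p['cy'])/p['fy']]);s=d.copy()
    for _ in range(20): s=d/(1+p['k1']*(s@s))
    return -R.T@t, R.T@np.array([s[0],s[1],1])
def onz(name,u,v,z):
    o,d=ray(name,u,v);return o+d*(z-o[2])/d[2]
def proj(name,X):
    p=camera_params(name);c=np.array(p['R'])@X+np.array(p['t']);s=c[:2]/c[2];s=s*(1+p['k1']*(s@s))
    return s*[p['fx'],p['fy']]+[p['cx'],p['cy']]
def save(name,fn):
    im=snapshot(name);cv2.imwrite('pics/'+fn,im[:,:,::-1]);return im
E
python3 - <<'E'
from h import *
a=save('top','a.png');b=save('side','b.png')
print(get_state())
for n,i in(('top',a),('side',b)):
    p=camera_params(n);print(n,-np.array(p['R']).T@np.array(p['t']),p['k1'],p['fx'])
    h=cv2.cvtColor(i,cv2.COLOR_RGB2HSV)
    for c,m in(('red',((h[...,0]<8)|(h[...,0]>172))&(h[...,1]>150)&(h[...,2]>90)),('brass',(h[...,0]>14)&(h[...,0]<32)&(h[...,1]>90)&(h[...,2]>80)),('green',(h[...,0]>45)&(h[...,0]<85)&(h[...,1]>120)&(h[...,2]>90))):
        k,_,s,ce=cv2.connectedComponentsWithStats(m.astype('uint8'))
        for j in range(1,k):
            if s[j,4]>40: print(c,s[j],ce[j])
E
```

```text
{'clock': 0.1, 'joint_pos': array([63.6075465 , 36.05189979,  2.20330517, 86.98761079, -1.5448224 ,
       57.08527039, -1.1458786 ]), 'qvel': array([ 0.02799551, -0.18463517, -0.13784312, -0.14859985,  0.13441384,
       -0.02943125, -0.06242707]), 'effort': array([ 2.22212831e-03, -5.50789940e+01,  1.14674248e+00, -1.87117696e+01,
       -5.22976345e-02,  1.92002440e-02,  4.62740468e-05]), 'tcp_pos': array([ 0.24982781, -0.59947476,  0.22348052]), 'orientation': array([-1.79904951e+02,  2.97068913e-03,  2.26231985e+01]), 'ft_force': array([-0.12987867, -0.02470195,  0.28474182]), 'torque': array([-0.00366445, -0.01008733,  0.01273883]), 'width': 1.0002615955519074}
top [ 0.34343188 -0.30503784  0.92324825] -0.11449547604330537 506.3329513347942
red [303 218  16  15 193] [310.3626943  225.12953368]
red [490 369  35  15  74] [508.83783784 375.12162162]
red [486 376  24  24  99] [495.82828283 386.38383838]
brass [340 158  26  26 424] [352.1745283  170.86320755]
brass [518 249  13  73 304] [524.37171053 284.50986842]
brass [494 262  13  46 310] [500.30967742 284.66129032]
green [284 189  13  14  90] [289.28888889 195.3       ]
side [ 0.44914513 -1.12233147  0.56890751] -0.05277209341110533 480.75786048362545
red [264  12  16  15 162] [273.08641975  19.53703704]
red [316 184  12   8  82] [321.5        187.36585366]
red [ 96 320  64  52 679] [129.9263623  344.15905744]
brass [ 316    2   47   56 2107] [340.32368296  27.60180351]
brass [525  20  10  15  43] [529.90697674  26.44186047]
brass [549  38  12  12  43] [555.04651163  43.46511628]
brass [591  71   9   9  52] [594.92307692  75.11538462]
brass [614 113  11  21  60] [619.13333333 121.28333333]
brass [353 184  24  21 357] [364.41176471 194.42577031]
brass [224 330  50  16 459] [248.96732026 337.71023965]
brass [198 358  94   9 507] [246.17159763 362.23668639]
```

View pics/a.png

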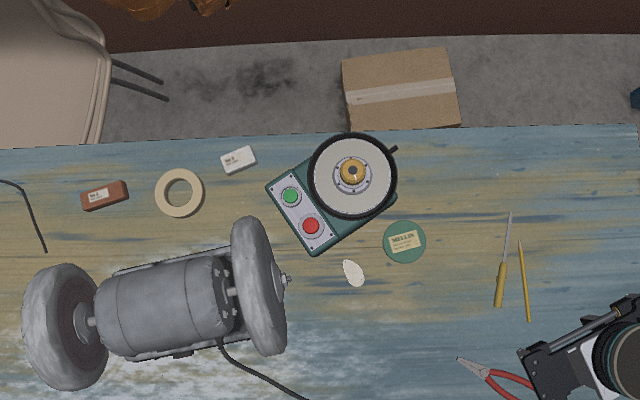

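View pics/b.png

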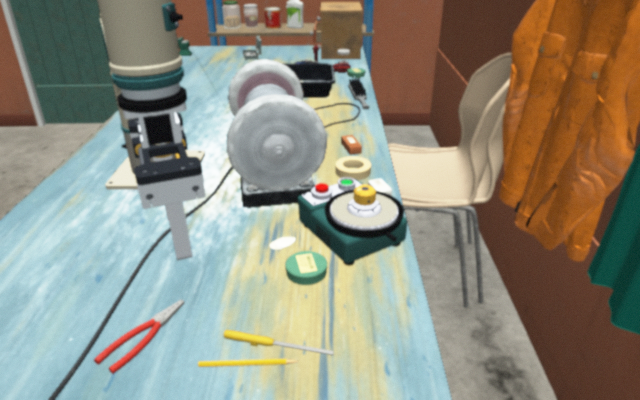

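The top view shows the lap with its nut at about (352,171), the red button at (310,226) and green at (290,196). The bench grinder lies to the left and the tin and shell are below the lap. The side view shows red at (321,187), and the arm stands clear on the left.

Run:
```python
from h import *
i=cv2.imread('pics/a.png');cv2.imwrite('pics/c.png',cv2.resize(i[120:280,230:430],None,fx=4,fy=4,interpolation=cv2.INTER_CUBIC)[:600])
def tri(a,b):
    (o,d),(q,e)=ray('top',*a),ray('side',*b)
    A=np.c_[d,-e];s=np.linalg.lstsq(A,q-o,rcond=None)[0];x,y=o+d*s[0],q+e*s[1];return (x+y)/2,np.linalg.norm(x-y)
R=onz('top',310.4,225.1,.092);G=onz('top',289.8,195.6,.083);N=onz('top',352.2,170.9,.127)
print('R',R,tri((310.4,225.1),(321.5,187.4)));print('G',G,np.linalg.norm(R-G))
print('N',N,tri((352.2,170.9),(364.4,190)),'RN',np.linalg.norm((R-N)[:2]),np.hypot(105,31))
d=N-R;print('lap yaw from RN',np.degrees(np.arctan2(d[1],d[0])-np.arctan2(31,105)),'from RG',np.degrees(np.arctan2(*(G-R)[[1,0]]))-90)
for n,u,v,z in(('tin',405,241,.023),('bar',238,159,.024),('shell',354,273,.006),('grinderwheel top',245,220,.2),('wheelR',285,300,.1)):print(n,onz('top',u,v,z))
```

```text
R [ 0.4342429  -0.25665215  0.092     ] (array([ 0.43414877, -0.25654999,  0.08973895]), np.float64(0.0006804424715267662))
G [ 0.48641967 -0.2225766   0.083     ] 0.06296473750500715
N [ 0.51551536 -0.32806825  0.127     ] (array([ 0.51622206, -0.32815521,  0.12394725]), np.float64(9.183459932005821e-05)) RN 0.10819182908874696 109.48059188732951
lap yaw from RN -57.75517542161265 from RG -56.85229155166035
tin [ 0.40778787 -0.41976232  0.023     ]
bar [ 0.56831845 -0.1221716   0.024     ]
shell [ 0.35457289 -0.32776243  0.006     ]
grinderwheel top [ 0.43294399 -0.16799517  0.2       ]
wheelR [ 0.31329071 -0.21294626  0.1       ]
```

View pics/c.png

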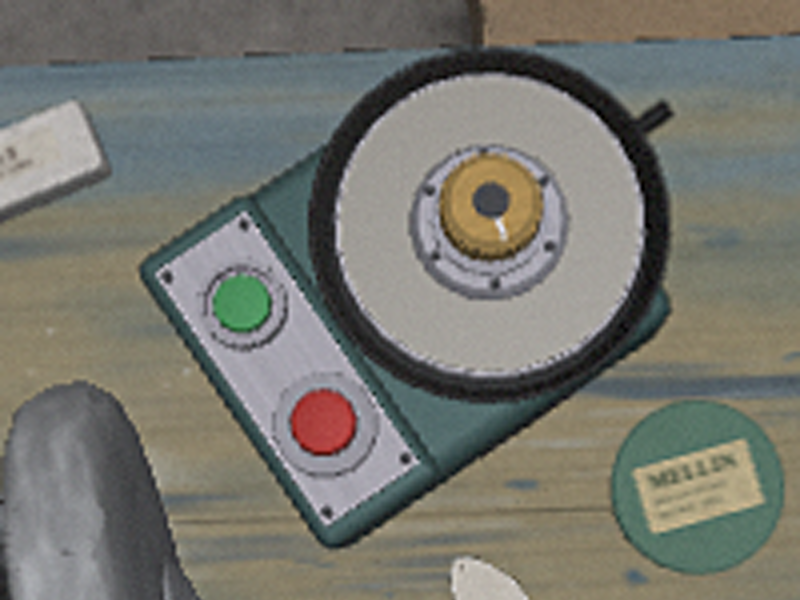

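The numbers agree with the sizes given: red to green measures 63 mm (62 given) and red to spindle 108 mm (109.5 given). I'll move over the red button with the fingers shut and the jaws along world x.

>>> move_arm(
  plan=[
    {"xyz": [0,0,40],"roll": 7},
    {"xyz": [20,38,40],"roll": 14},
    {"xyz": [40,76,40],"roll": 21},
    {"xyz": [58,112,40],"roll": 28},
    {"xyz": [76,146,40],"roll": 35},
    {"xyz": [94,180,40],"roll": 42},
    {"xyz": [112,214,40],"roll": 49},
    {"xyz": [130,248,40],"roll": 56},
  ],
  fingers=0,
)

```text
clock: 0.77
tcp_pos: [0.3803, -0.3501, 0.2642]
orientation: [-180.0, -0.0, 79.0]
ft_force: [-0.0, -0.5, 0.1]
width: 0.469
```

Run:
```python
from h import *
for u,v in((277,93),(277,188),(325,140),(228,140)):
    o,d=ray('side',u,v);print(o+d*(-.2-o[1])/d[1])
for u,v in((250,216),(270,240),(287,300)):print(onz('top',u,v,.1))
print(get_state())
```

```text
[ 0.34623295 -0.2         0.27078752]
[ 0.33511177 -0.2         0.05660293]
[ 0.44068081 -0.2         0.17069386]
[ 0.23903247 -0.2         0.17045635]
[ 0.45171078 -0.15746334  0.1       ]
[ 0.41098378 -0.19020679  0.1       ]
[ 0.31321541 -0.21618459  0.1       ]
{'clock': 0.7667, 'joint_pos': array([ 50.01681706,  22.88441421, -14.74016374, 104.74861249,
         7.09581434,  53.28219756,  21.09037125]), 'qvel': array([-28.72564309,  -9.18628048, -27.46433123,  17.83836724,
        10.96889833,  -6.59952724,  21.97324805]), 'effort': array([  3.28700244, -41.40644789,  -0.35764013, -17.546525  ,
        -0.1893533 ,   0.33897872,  -0.37430213]), 'tcp_pos': array([ 0.38030712, -0.3500679 ,  0.26415823]), 'orientation': array([-1.79975662e+02, -6.67227128e-03,  7.89573643e+01]), 'ft_force': array([-0.03439503, -0.51405774,  0.10781686]), 'torque': array([ 0.00660687, -0.07919977,  0.0334427 ]), 'width': 0.46889704984642827}
```

The wheel is tall, with its top at z≈0.27. I'll turn the body roughly parallel to its face and slanted away from it (yaw 120) before going down.

>>> move_arm(
  plan=[
    {"xyz": [0,0,0],"roll": 7},
    {"xyz": [0,0,0],"roll": 14},
    {"xyz": [0,15,0],"roll": 21},
    {"xyz": [18,35,0],"roll": 28},
    {"xyz": [36,60,0],"roll": 35},
    {"xyz": [54,85,0],"roll": 41},
    {"xyz": [56,94,-30],"roll": 41},
    {"xyz": [56,94,-60],"roll": 41},
  ],
)

```text
clock: 1.43
tcp_pos: [0.4389, -0.2552, 0.2049]
orientation: [179.8, 0.2, 119.9]
ft_force: [0.3, -0.2, 0.9]
width: 0.006
```

Run:
```python
from h import *
a=save('top','t1.png');b=save('side','t2.png');print(get_state())
cv2.imwrite('pics/d.png',np.hstack([cv2.resize(x[r:r+160,c:c+160],(400,400),interpolation=cv2.INTER_CUBIC)[:,:,::-1] for x,r,c in((a,140,230),(b,90,230))]))
```

```text
{'clock': 1.5333, 'joint_pos': array([ 44.53738318,  27.68842196, -24.54604885, 110.63472926,
        15.64286777,  45.43735113,  41.02185105]), 'qvel': array([ 1.53142031, -2.99371923, -0.20939775, -4.42036687, -1.49082016,
        3.92104366,  1.54347084]), 'effort': array([ -1.31120212, -41.80173039,  -4.21838924, -15.41291714,
         0.08314153,  -0.67714462,  -0.23651694]), 'tcp_pos': array([ 0.43313511, -0.25618836,  0.20082948]), 'orientation': array([-179.73702739,   -0.42628494,  119.71554944]), 'ft_force': array([-1.81235998, -0.28041991, -0.08207931]), 'torque': array([ 0.01126384, -0.05019775, -0.0015164 ]), 'width': 0.004510889054276484}
```

View pics/d.png

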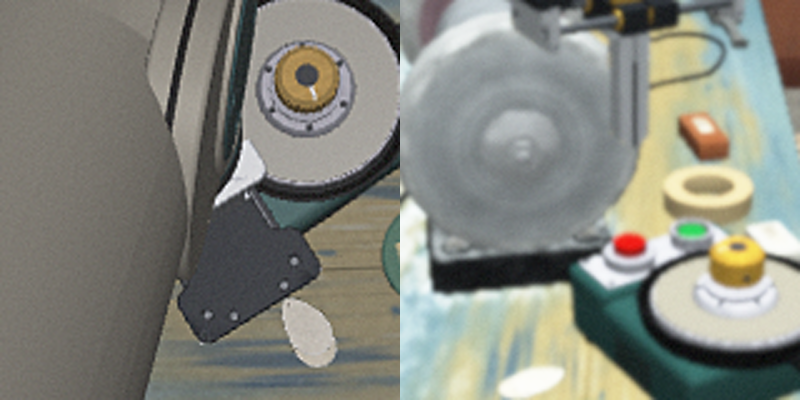

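The crop shows the shut fingers above the red button, with the wheel behind and the gripper body clear of it. I'll go down and press.

>>> move_arm(
  plan=[
    {"xyz": [0,0,-25]},
    {"xyz": [0,0,-50]},
    {"xyz": [0,0,-70]},
    {"xyz": [0,0,-80]},
    {"xyz": [0,0,-86]},
    {"xyz": [0,0,-90]},
    {"xyz": [0,0,-90]},
    {"xyz": [0,0,-90]},
  ],
)

```text
invalid input at $.plan[0]: expected keys xyz, roll
```

>>> move_arm(
  plan=[
    {"xyz": [0,0,-25],"roll": 0},
    {"xyz": [0,0,-50],"roll": 0},
    {"xyz": [0,0,-70],"roll": 0},
    {"xyz": [0,0,-80],"roll": 0},
    {"xyz": [0,0,-86],"roll": 0},
    {"xyz": [0,0,-90],"roll": 0},
    {"xyz": [0,0,-90],"roll": 0},
    {"xyz": [0,0,-90],"roll": 0},
  ],
)

```text
clock: 2.2
tcp_pos: [0.4364, -0.2585, 0.1152]
orientation: [180.0, 0.1, 119.6]
ft_force: [-0.4, 0.1, 0.7]
width: 0.006
```

>>> move_arm(
  plan=[
    {"xyz": [0,0,-2],"roll": 0},
    {"xyz": [0,0,-4],"roll": 0},
    {"xyz": [0,0,-6],"roll": 0},
    {"xyz": [0,0,-8],"roll": 0},
    {"xyz": [0,0,-8],"roll": 0},
  ],
)

```text
clock: 2.62
tcp_pos: [0.4367, -0.2586, 0.1087]
orientation: [-180.0, 0.2, 119.6]
ft_force: [-4.7, 0.7, 23.7]
width: 0.006
```

Run:
```python
from h import *
a=save('top','t1.png');b=save('side','t2.png');s=get_state();print(s['ft_force'],s['torque'],s['tcp_pos'],s['qvel'].round(2))
cv2.imwrite('pics/e.png',np.hstack([cv2.resize(x[r:r+h,c:c+h],(400,400),interpolation=cv2.INTER_CUBIC)[:,:,::-1] for x,r,c,h in((b,140,280,80),(b,60,220,160))]))
```

```text
[-3.7220738   1.53786004 23.36815917] [0.28968202 1.02424963 0.00892275] [ 0.43670935 -0.2585839   0.10869015] [-0.01  0.05  0.01 -0.06 -0.03 -0.05 -0.03]
```

View pics/e.png

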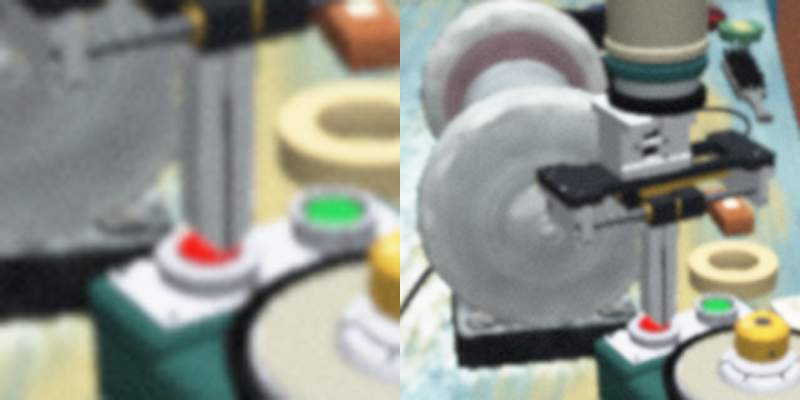

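Run:
```python
from h import *
b=cv2.imread('pics/t2.png');b0=cv2.imread('pics/b.png');s=get_state();T=s['tcp_pos'];c0,r0=295,165
def crop(i):return cv2.resize(i[r0:r0+40,c0:c0+53],(795,600),interpolation=cv2.INTER_CUBIC)[:, :]
def dr(im,P,col):
    q=np.array([(proj('side',p)-[c0,r0]+.5)*15 for p in P]).astype(np.int32);cv2.polylines(im,[q],True,col,1)
y=np.radians(120);a=np.array([np.sin(y),-np.cos(y),0]);bb=np.array([a[1],-a[0],0]);tip=T-[0,0,.019]
rect=[tip+u*a+v*bb for u,v in((.0125,.008),(.0125,-.008),(-.0125,-.008),(-.0125,.008))]
circ=lambda c,r:[c+[r*np.cos(t),r*np.sin(t),0] for t in np.linspace(0,6.28,40)]
o=[]
for i in(b0,b):
    im=crop(i);dr(im,circ(np.array([.4342,-.2567,.092]),.014),(255,0,255));dr(im,circ(np.array([.4342,-.2567,.074]),.0185),(255,255,0))
    if i is b:dr(im,rect,(0,255,0))
    o.append(cv2.resize(im,(400,300)))
cv2.imwrite('pics/f.png',np.hstack(o));print(tip)
```

```text
[ 0.43670935 -0.2585839   0.08969015]
```

View pics/f.png

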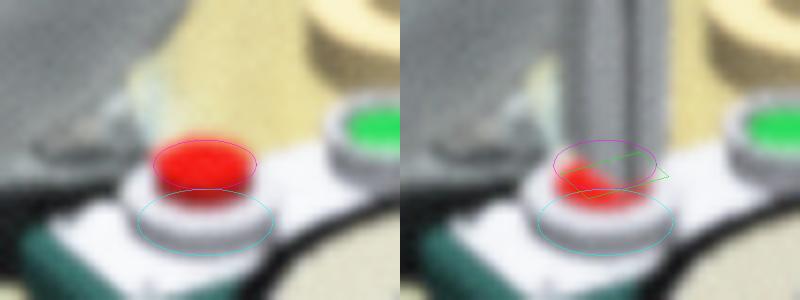

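The fingers sit about 3 mm right of the button's centre. The force is already 23 N although the tip is only 2–3 mm below the expected top. I'll lift, centre it, and go down in small steps to read force against depth.

>>> move_arm(
  plan=[
    {"xyz": [0,0,12],"roll": 0},
    {"xyz": [-3,1,12],"roll": 0},
    {"xyz": [-3,1,12],"roll": 0},
    {"xyz": [-3,1,8],"roll": 0},
    {"xyz": [-3,1,6],"roll": 0},
    {"xyz": [-3,1,6],"roll": 0},
  ],
)

```text
clock: 3.22
tcp_pos: [0.433, -0.257, 0.1115]
orientation: [-180.0, -0.0, 119.6]
ft_force: [1.1, 0.2, 3.6]
width: 0.006
```

>>> move_arm(
  plan=[
    {"xyz": [0,0,-1],"roll": 0},
    {"xyz": [0,0,-1],"roll": 0},
    {"xyz": [0,0,-1],"roll": 0},
  ],
)

```text
clock: 3.47
tcp_pos: [0.433, -0.257, 0.1112]
orientation: [-180.0, -0.0, 119.6]
ft_force: [-0.5, -0.9, 3.7]
width: 0.004
```

>>> move_arm(
  plan=[
    {"xyz": [0,0,-1],"roll": 0},
    {"xyz": [0,0,-1],"roll": 0},
    {"xyz": [0,0,-1],"roll": 0},
  ],
)

```text
clock: 3.72
tcp_pos: [0.433, -0.257, 0.1103]
orientation: [-180.0, 0.0, 119.6]
ft_force: [-0.2, -0.5, 4.3]
width: 0.003
```

>>> move_arm(
  plan=[
    {"xyz": [0,0,-1],"roll": 0},
    {"xyz": [0,0,-1],"roll": 0},
    {"xyz": [0,0,-1],"roll": 0},
  ],
)

```text
clock: 3.97
tcp_pos: [0.433, -0.257, 0.1093]
orientation: [-180.0, -0.0, 119.6]
ft_force: [0.1, -0.9, 5.2]
width: 0.006
```

>>> move_arm(
  plan=[
    {"xyz": [0,0,-1],"roll": 0},
    {"xyz": [0,0,-1],"roll": 0},
    {"xyz": [0,0,-1],"roll": 0},
  ],
)

```text
clock: 4.22
tcp_pos: [0.433, -0.2571, 0.109]
orientation: [-180.0, 0.0, 119.6]
ft_force: [-2.2, 0.6, 11.9]
width: 0.001
```

>>> move_arm(
  plan=[
    {"xyz": [0,0,-1],"roll": 0},
    {"xyz": [0,0,-1],"roll": 0},
    {"xyz": [0,0,-1],"roll": 0},
  ],
)

```text
clock: 4.47
tcp_pos: [0.4331, -0.257, 0.1088]
orientation: [-180.0, 0.1, 119.6]
ft_force: [-3.6, 1.9, 19.8]
width: 0.007
```

The force follows the spring (3.6 → 5.2 N) and then goes hard at TCP z 0.109, so the button is fully in. The tips therefore reach about 23 mm below the TCP, and I'll allow for that. Next I lift, move over the nut, and wind the wrist up for a long clockwise turn.

>>> move_arm(
  plan=[
    {"xyz": [0,0,20],"roll": 0},
    {"xyz": [0,0,50],"roll": 0},
    {"xyz": [0,0,75],"roll": 7},
    {"xyz": [20,-17,80],"roll": 14},
    {"xyz": [40,-34,80],"roll": 21},
    {"xyz": [60,-51,80],"roll": 28},
    {"xyz": [80,-68,80],"roll": 35},
    {"xyz": [83,-71,80],"roll": 42},
  ],
)

```text
clock: 5.13
tcp_pos: [0.5185, -0.3308, 0.1865]
orientation: [180.0, 0.1, 161.8]
ft_force: [0.6, 0.1, -0.0]
width: 0.004
```

>>> move_arm(
  plan=[
    {"xyz": [0,0,0],"roll": 7},
    {"xyz": [0,0,0],"roll": 14},
    {"xyz": [0,0,0],"roll": 21},
    {"xyz": [0,0,0],"roll": 28},
    {"xyz": [0,0,0],"roll": 35},
    {"xyz": [0,0,0],"roll": 42},
    {"xyz": [0,0,0],"roll": 49},
    {"xyz": [0,0,0],"roll": 56},
  ],
  fingers=80,
)

```text
clock: 5.8
tcp_pos: [0.5155, -0.3278, 0.1865]
orientation: [179.9, -0.0, -142.0]
ft_force: [-0.9, -0.4, -0.2]
width: 0.536
```

Run:
```python
from h import *
b=save('side','t3.png');s=get_state();print(s)
T=s['tcp_pos'];print(proj('side',T-[0,0,.019]))
h=cv2.cvtColor(b,cv2.COLOR_RGB2HSV)
m=((h[...,0]<8)|(h[...,0]>172))&(h[...,1]>150)&(h[...,2]>90)
k,_,q,ce=cv2.connectedComponentsWithStats(m.astype('uint8'));print([(q[j],ce[j]) for j in range(1,k) if 40<q[j,4]<120])
cv2.imwrite('pics/g.png',cv2.resize(b[120:240,290:450],(800,600),interpolation=cv2.INTER_CUBIC)[:,:,::-1])
```

```text
{'clock': 5.85, 'joint_pos': array([ 58.53887461,  43.23826922, -49.79318744,  94.83636092,
        37.13207769,  59.93243161, 125.21081759]), 'qvel': array([ -0.90821964,  -0.81085219,   2.61761123,   0.12571704,
        -2.78952677,  -1.6125713 , -14.43046152]), 'effort': array([-1.18221841e-01, -5.30779767e+01, -1.13278994e+01, -1.52815729e+01,
        3.19749210e-02,  1.17161348e-01,  5.00347023e-02]), 'tcp_pos': array([ 0.51543189, -0.3278657 ,  0.18624807]), 'orientation': array([ 1.79894357e+02, -1.04413134e-02, -1.41738966e+02]), 'ft_force': array([-0.12400288,  0.09270606, -1.33082557]), 'torque': array([ 0.11600197, -0.15953484,  0.05657322]), 'width': 0.5746180075868449}
[364.87490832 169.48069975]
[(array([316, 184,  12,   8,  81], dtype=int32), array([321.56790123, 187.34567901]))]
```

View pics/g.png

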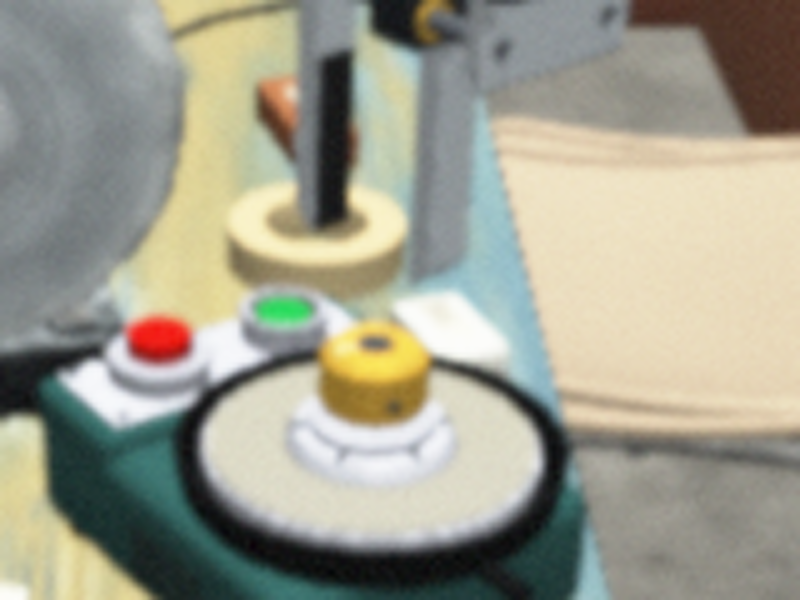

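The red button is out again (centroid (321.6,187.3), as at the start), and the open fingers straddle the nut. Now down, close, and a first turn.

>>> move_arm(
  plan=[
    {"xyz": [0,0,-20],"roll": 0},
    {"xyz": [0,0,-38],"roll": 0},
    {"xyz": [0,0,-50],"roll": 0},
    {"xyz": [0,0,-57],"roll": 0},
    {"xyz": [0,0,-57],"roll": 0},
    {"xyz": [0,0,-57],"roll": 0},
  ],
)

```text
clock: 6.35
tcp_pos: [0.5162, -0.3278, 0.1302]
orientation: [180.0, 0.0, -142.4]
ft_force: [-0.1, 0.9, 0.8]
width: 0.852
```

>>> move_arm(
  plan=[
    {"xyz": [0,0,0],"roll": 0},
    {"xyz": [0,0,0],"roll": 0},
    {"xyz": [0,0,0],"roll": 0},
    {"xyz": [0,0,0],"roll": 0},
    {"xyz": [0,0,0],"roll": 0},
    {"xyz": [0,0,0],"roll": 0},
    {"xyz": [0,0,0],"roll": 0},
    {"xyz": [0,0,0],"roll": 0},
  ],
  fingers=0,
  grip_force=35,
)

```text
clock: 7.02
tcp_pos: [0.5167, -0.3288, 0.1306]
orientation: [-179.9, 0.0, -142.4]
ft_force: [1.9, -2.3, 1.0]
width: 0.427
```

>>> move_arm(
  plan=[
    {"xyz": [0.5,-0.5,-0.1],"roll": -6},
    {"xyz": [0.5,-0.5,-0.2],"roll": -13},
    {"xyz": [0.5,-0.5,-0.3],"roll": -20},
    {"xyz": [0.5,-0.5,-0.4],"roll": -27},
    {"xyz": [0.5,-0.5,-0.5],"roll": -34},
    {"xyz": [0.5,-0.5,-0.6],"roll": -41},
    {"xyz": [0.5,-0.5,-0.7],"roll": -48},
    {"xyz": [0.5,-0.5,-0.7],"roll": -50},
  ],
)

```text
clock: 7.68
tcp_pos: [0.5168, -0.3293, 0.1299]
orientation: [-179.9, 0.1, 167.3]
ft_force: [1.1, -1.8, 0.4]
width: 0.425
```

Run:
```python
from h import *
s=get_state();print(s['torque'],s['ft_force'],s['joint_pos'].round(1),s['orientation'])
```

```text
[-0.54884076 -0.35995534  0.13085061] [ 1.06010855 -1.83806453  0.44096077] [ 50.2  43.1 -33.9  97.7  30.6  48.7  80.1] [-1.79914929e+02  6.03305324e-02  1.67314576e+02]
```

Torque is 0.13 N m, the thread friction, so the nut is turning with the fingers. I'll carry on.

>>> move_arm(
  plan=[
    {"xyz": [0,0,-0.1],"roll": -6},
    {"xyz": [0,0,-0.2],"roll": -13},
    {"xyz": [0,0,-0.3],"roll": -20},
    {"xyz": [0,0,-0.4],"roll": -27},
    {"xyz": [0,0,-0.5],"roll": -34},
    {"xyz": [0,0,-0.6],"roll": -41},
    {"xyz": [0,0,-0.7],"roll": -48},
    {"xyz": [0,0,-0.7],"roll": -50},
  ],
)

```text
clock: 8.35
tcp_pos: [0.5165, -0.3298, 0.1292]
orientation: [-180.0, 0.1, 117.3]
ft_force: [-0.1, -2.6, -0.5]
width: 0.428
```

>>> move_arm(
  plan=[
    {"xyz": [0,0,-0.1],"roll": -6},
    {"xyz": [0,0,-0.2],"roll": -13},
    {"xyz": [0,0,-0.3],"roll": -20},
    {"xyz": [0,0,-0.4],"roll": -27},
    {"xyz": [0,0,-0.5],"roll": -34},
    {"xyz": [0,0,-0.6],"roll": -41},
    {"xyz": [0,0,-0.7],"roll": -48},
    {"xyz": [0,0,-0.7],"roll": -50},
  ],
)

```text
clock: 9.02
tcp_pos: [0.516, -0.3299, 0.1284]
orientation: [180.0, 0.1, 67.3]
ft_force: [-1.2, -3.5, 0.9]
width: 0.43
```

>>> move_arm(
  plan=[
    {"xyz": [0,0,-0.1],"roll": -6},
    {"xyz": [0,0,-0.2],"roll": -13},
    {"xyz": [0,0,-0.3],"roll": -20},
    {"xyz": [0,0,-0.4],"roll": -27},
    {"xyz": [0,0,-0.5],"roll": -34},
    {"xyz": [0,0,-0.6],"roll": -40},
    {"xyz": [0,0,-0.6],"roll": -40},
  ],
)

```text
clock: 9.6
tcp_pos: [0.5157, -0.3296, 0.1278]
orientation: [179.9, 0.1, 27.4]
ft_force: [-2.0, -4.1, 3.4]
width: 0.422
```

```bash
cat > st.py <<'E'
from h import *
s=get_state();print(s['torque'].round(3),s['ft_force'].round(1),s['joint_pos'].round(1),s['orientation'].round(2),s['tcp_pos'].round(4),s['width'])
E
python3 st.py
```

```text
[-0.859  0.572 -0.114] [-2.  -4.1  3.4] [ 26.8  39.5   5.   98.5  -4.6  42.1 -28.5] [1.7994e+02 1.1000e-01 2.7430e+01] [ 0.5157 -0.3296  0.1278] 0.42154082048667113
```

>>> move_arm(
  plan=[
    {"xyz": [0,0,0],"roll": -5},
    {"xyz": [0,0.5,-0.1],"roll": -10},
    {"xyz": [0,0.5,-0.2],"roll": -15},
    {"xyz": [0,0.5,-0.3],"roll": -20},
    {"xyz": [0,0.5,-0.4],"roll": -25},
  ],
)

```text
clock: 10.02
tcp_pos: [0.5155, -0.3293, 0.1275]
orientation: [179.9, 0.1, 2.5]
ft_force: [-3.9, -3.4, 4.2]
width: 0.427
```

```bash
python3 st.py
```

```text
[-0.774  0.712  0.133] [-3.9 -3.4  4.2] [ 22.5  40.   12.   98.7 -11.3  42.4 -47.3] [1.7992e+02 6.0000e-02 2.5300e+00] [ 0.5155 -0.3293  0.1275] 0.42694543201589397
```

>>> move_arm(
  plan=[
    {"xyz": [0,0,0],"roll": -5},
    {"xyz": [0,0.5,-0.1],"roll": -10},
    {"xyz": [0,0.5,-0.2],"roll": -15},
    {"xyz": [0,0.5,-0.3],"roll": -20},
    {"xyz": [0,0.5,-0.4],"roll": -25},
  ],
)

```text
clock: 10.43
tcp_pos: [0.5156, -0.329, 0.1271]
orientation: [179.9, -0.0, -22.5]
ft_force: [-2.9, -3.2, 3.1]
width: 0.427
```

```bash
python3 st.py
```

```text
[-0.847  0.772  0.171] [-2.9 -3.2  3.1] [ 18.2  40.9  19.1  98.9 -18.1  43.2 -66.2] [179.89  -0.   -22.46] [ 0.5156 -0.329   0.1271] 0.4265026935481093
```

>>> move_arm(
  plan=[
    {"xyz": [0,0,0],"roll": -5},
    {"xyz": [0,0,-0.1],"roll": -10},
    {"xyz": [0,0,-0.2],"roll": -15},
    {"xyz": [0,0,-0.3],"roll": -20},
  ],
)

```text
clock: 10.77
tcp_pos: [0.5157, -0.3288, 0.1268]
orientation: [179.9, -0.0, -42.5]
ft_force: [-3.3, -3.2, 4.4]
width: 0.423
```

```bash
python3 st.py
```

```text
[-0.735  0.776  0.102] [-3.3 -3.2  4.4] [ 14.9  41.9  24.8  99.  -23.5  44.3 -81.4] [ 1.7991e+02 -3.0000e-02 -4.2460e+01] [ 0.5157 -0.3288  0.1268] 0.4230916057392746
```

>>> move_arm(
  plan=[
    {"xyz": [0,0,0],"roll": -5},
    {"xyz": [0,0,-0.1],"roll": -10},
    {"xyz": [0,0,-0.2],"roll": -15},
    {"xyz": [0,0,-0.3],"roll": -20},
  ],
)

```text
clock: 11.1
tcp_pos: [0.5158, -0.3287, 0.1266]
orientation: [179.9, -0.1, -62.5]
ft_force: [-2.8, -2.3, 4.2]
width: 0.425
```

```bash
python3 st.py
```

```text
[-0.582  0.662  0.131] [-2.8 -2.3  4.2] [ 11.8  43.1  30.3  99.1 -28.7  45.7 -96.7] [ 1.7994e+02 -6.0000e-02 -6.2460e+01] [ 0.5158 -0.3287  0.1266] 0.42490929084074625
```

>>> move_arm(
  plan=[
    {"xyz": [0,0,0],"roll": -5},
    {"xyz": [0,0,0],"roll": -10},
    {"xyz": [0,0,-0.1],"roll": -15},
    {"xyz": [0,0,-0.1],"roll": -20},
  ],
)

```text
clock: 11.43
tcp_pos: [0.516, -0.3284, 0.1263]
orientation: [180.0, -0.1, -82.3]
ft_force: [-1.9, -0.3, 4.0]
width: 0.425
```

```bash
python3 st.py
```

```text
[-0.053  0.491  0.736] [-1.9 -0.3  4. ] [   8.8   44.5   35.8   99.2  -33.7   47.4 -112.1] [ 1.7995e+02 -7.0000e-02 -8.2350e+01] [ 0.516  -0.3284  0.1263] 0.42545917322794036
```

>>> move_arm(
  plan=[
    {"xyz": [0,0,0],"roll": -5},
    {"xyz": [0,0,0],"roll": -10},
    {"xyz": [0,0,-0.1],"roll": -15},
    {"xyz": [0,0,-0.1],"roll": -20},
  ],
)

```text
clock: 11.77
tcp_pos: [0.517, -0.3256, 0.1263]
orientation: [179.9, 0.2, -102.2]
ft_force: [-1.0, 4.1, 8.3]
width: 0.427
```

```bash
python3 st.py
```

```text
[1.019 0.056 1.05 ] [-1.   4.1  8.3] [   5.9   46.2   41.1   99.3  -38.6   49.7 -127.8] [ 179.95    0.19 -102.2 ] [ 0.517  -0.3256  0.1263] 0.42724454226884473
```

Bottomed: torque jumped from 0.13 to 0.74 N m near yaw −80, then to 1.05 with the fingers slipping. I'll back off in small steps to find where the nut starts to move with the fingers.

>>> move_arm(
  plan=[
    {"xyz": [0,0,0],"roll": 2},
    {"xyz": [0,0,0],"roll": 4},
    {"xyz": [0,0,0],"roll": 4},
  ],
)

```text
clock: 12.02
tcp_pos: [0.5168, -0.3252, 0.1263]
orientation: [180.0, 0.3, -98.1]
ft_force: [-1.7, 2.7, 7.6]
width: 0.426
```

```bash
python3 st.py
```

```text
[ 0.942  0.337 -0.042] [-1.7  2.7  7.6] [   6.5   45.8   39.9   99.3  -37.7   49.3 -124.5] [179.97   0.25 -98.07] [ 0.5168 -0.3252  0.1263] 0.4258250284259439
```

>>> move_arm(
  plan=[
    {"xyz": [0,0,0],"roll": 2},
    {"xyz": [0,0,0],"roll": 4},
    {"xyz": [0,0,0],"roll": 6},
  ],
)

```text
clock: 12.27
tcp_pos: [0.5164, -0.3252, 0.1263]
orientation: [180.0, 0.3, -92.1]
ft_force: [-3.4, 3.0, 9.9]
width: 0.426
```

```bash
python3 st.py
```

```text
[ 0.945  0.607 -0.176] [-3.4  3.   9.9] [   7.3   45.3   38.3   99.3  -36.2   48.7 -119.7] [179.96   0.27 -92.08] [ 0.5164 -0.3252  0.1263] 0.425786094041607
```

The nut moves with the fingers from about yaw −98.5, so the target yaw is about −8.5. That leaves +83°.

>>> move_arm(
  plan=[
    {"xyz": [0,0,0.3],"roll": 6},
    {"xyz": [0,0,0.5],"roll": 12},
    {"xyz": [0,0,0.7],"roll": 18},
    {"xyz": [0,0,0.9],"roll": 24},
    {"xyz": [0,0,1.0],"roll": 30},
    {"xyz": [0,0,1.1],"roll": 36},
    {"xyz": [0,0,1.2],"roll": 42},
    {"xyz": [0,0,1.3],"roll": 45},
  ],
)

```text
clock: 12.93
tcp_pos: [0.5134, -0.3263, 0.1271]
orientation: [179.9, 0.4, -47.0]
ft_force: [-7.2, 0.8, 6.6]
width: 0.423
```

```bash
python3 st.py
```

```text
[ 0.288  1.623 -0.169] [-7.2  0.8  6.6] [ 14.1  42.   26.1  99.2 -24.7  44.9 -84.7] [179.95   0.36 -46.99] [ 0.5134 -0.3263  0.1271] 0.4227226250473011
```

>>> move_arm(
  plan=[
    {"xyz": [0,0,0.1],"roll": 6},
    {"xyz": [0,0,0.2],"roll": 12},
    {"xyz": [0,0,0.3],"roll": 18},
    {"xyz": [0,0,0.4],"roll": 24},
    {"xyz": [0,0,0.5],"roll": 30},
    {"xyz": [0,0,0.6],"roll": 35},
    {"xyz": [0,0,0.6],"roll": 38},
    {"xyz": [0,0,0.6],"roll": 38},
  ],
)

```text
clock: 13.6
tcp_pos: [0.5122, -0.3286, 0.1276]
orientation: [180.0, 0.4, -9.2]
ft_force: [-9.0, -2.3, 5.7]
width: 0.425
```

```bash
python3 st.py
python3 - <<'E'
from h import *
a=save('top','t4.png');b=save('side','t5.png')
c=lambda x,r,q,h:cv2.resize(x[r:r+h,q:q+h],(400,400),interpolation=cv2.INTER_CUBIC)[:,:,::-1]
cv2.imwrite('pics/k.png',np.hstack([c(b,165,330,60),c(a,110,270,140)]))
E
```

```text
[-0.61   1.984  0.028] [-9.  -2.3  5.7] [ 20.4  40.3  15.6  99.  -14.5  43.  -56. ] [180.     0.37  -9.2 ] [ 0.5122 -0.3286  0.1276] 0.42481813370883714
```

View pics/k.png

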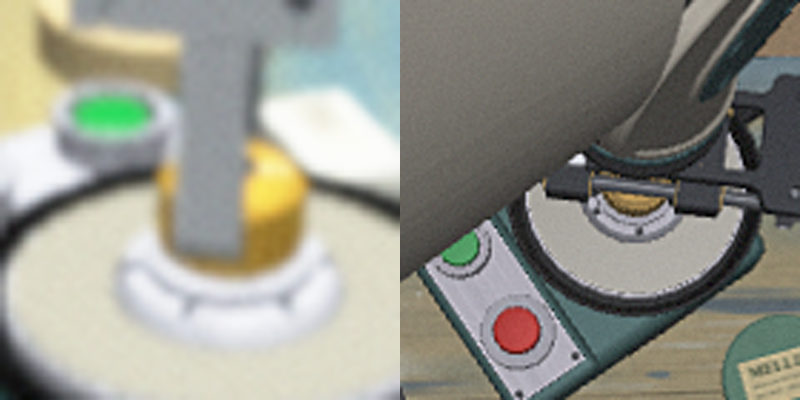

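The fingers grip the nut, the red button stands out and the loose things are in place. The tool has turned back 89° from where the nut took up. Torque in the back-off was only 0.17 N m, far below the roughly 1 N m at which the fingers slipped. I'll let it settle and hand in.

>>> move_arm(
  plan=[
    {"xyz": [0,0,0],"roll": 0},
    {"xyz": [0,0,0],"roll": 0},
    {"xyz": [0,0,0],"roll": 0},
    {"xyz": [0,0,0],"roll": 0},
    {"xyz": [0,0,0],"roll": 0},
  ],
)

```text
clock: 14.12
tcp_pos: [0.5122, -0.3286, 0.1276]
orientation: [180.0, 0.4, -9.3]
ft_force: [-8.2, -2.9, 6.8]
width: 0.425
```

```bash
python3 st.py; python3 -c "
from cell import *
print(get_state()['qvel'].round(3));print(job_done())"
```

```text
[-0.702  1.964  0.048] [-8.2 -2.9  6.8] [ 20.4  40.3  15.6  99.  -14.5  43.  -56.1] [179.97   0.38  -9.3 ] [ 0.5122 -0.3286  0.1276] 0.42542069900725316
[-0.099  0.01  -0.095  0.031 -0.015 -0.008  0.057]
the job is handed in; nothing more can be done
None
```

The job is handed in at 14.1 s. The stop button was pressed and sprang back, the nut was bottomed and backed off about a quarter turn, and the fingers are still gripping it.

- **Stop button:** I pressed the red button to its hard stop, and the force rose from 5 N at the end of the spring to about 20 N there. The side view then showed it back where it started. I kept clear of the green button.
- **Cap nut:** I turned it clockwise through an estimated 290° or so until the torque jumped from 0.13 to about 1 N m. The fingers slipped about 20° against the stop. I then backed off about 89° from where the nut began to follow the fingers.
- **Last checks:** the arm was still, the opening read 40 mm at a 35 N grip setting, and the grasp point was about 4 mm off the nut's axis and about 27 mm above its underside. The red button was out and the tin was in place. The bar and the shell were not in full view, but nothing went near them.

**Disagreements and gaps:**
- The button stopped about 4 mm higher than the stated sizes and the tool reading implied, so I kept more height at the nut.
- About 9 N of sideways force remained on the grip.
- The nut's final angle comes from tool angle and torque only, because the gripper hid the white line.

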